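Snap the food box lid shut all round

TASK

The lid of the low food box with the lemons is on, but its four rim sections still stand up. Press each of them down with the fingertips until it has clicked and lies flush, all the way round. Only press: do not lift, tip or shove the box from its place, and leave everything else on the worktop alone.

Things in the scene. Friction and masses are not known exactly. Their poses are not given: they have to be found in the camera images.
- food_box: The low rectangular food storage box to be closed: clear walls, two lemons inside, pale grey plastic lid, about 0.9 kg, standing loose. Walls 102 (x) x 164 (y) mm outside; the closed lid's top is 72 mm above the worktop. Origin: centre of the underside; x across the short way, y along the long way, z up.
- lid_top (a point): Centre of that box's lid, on its top face. Lid outline 120 x 182 mm. Its middle panel (60 x 122 mm) and four corner pieces (30 x 30 mm) are already down; between the corners each side has one rim section, 30 mm wide, 119 mm long on the long sides and 57 mm on the short sides, hinged along the panel's edge and standing up at a slant.
- tall_box: A second, square and taller food box of the same make (lid 116 x 116 mm, 98 mm high, a tomato inside), already closed all round: not part of the job. Origin: centre of the underside.
- mill: Bystander: small glass salt mill with a grey cap, 44 mm across, 90 mm high, standing. Origin: centre of the underside.
- spice_jar: Bystander: spice jar with a screw cap, 46 mm across, 106 mm high, standing. Origin: centre of the underside.
- spice_jar_b: Bystander: second spice jar like the first, standing further right. Origin: centre of the underside.
- teaspoon: Bystander: steel teaspoon, 130 x 26 x 11 mm, lying near the front edge. Origin: centre of the underside.
- peeler: Bystander: peeler with a black handle, 170 x 25 x 18 mm, lying at the right. Origin: centre of the underside.
- mug: Bystander: plain mug with handle, 84 x 115 mm, 91 mm high, standing. Origin: underside.
- tin: Bystander: low food tin, 86 mm across, 40 mm high. Origin: centre of the underside.
- food_box_front (a joint): Rim section on the box's own -x side (faces the robot at yaw 0), a long side: its angle in rad, 0 = flush and snapped shut, about 0.4 to 0.57 = standing up at the start; under 0.06 only when it has snapped. Pressed down near its outer edge it gives way at about 7 to 12 N, snaps past a springy bead and stays down; pressed less, it springs up again.
- press_front (a point): Point on the top face of that section (front), 19 mm out from its hinge line and midway along it, where it is well pressed; it moves with the section. Once shut it lies at x = -49 mm from the box's centre in the box's frame, 72 mm above the box's underside.
- food_box_back (a joint): Rim section on the box's own +x side, a long side: its angle in rad, 0 = flush and snapped shut, about 0.4 to 0.57 = standing up at the start; under 0.06 only when it has snapped. Pressed down near its outer edge it gives way at about 7 to 12 N, snaps past a springy bead and stays down; pressed less, it springs up again.
- press_back (a point): Point on the top face of that section (back), 19 mm out from its hinge line and midway along it, where it is well pressed; it moves with the section. Once shut it lies at x = +49 mm from the box's centre in the box's frame, 72 mm above the box's underside.
- food_box_left (a joint): Rim section on the box's own +y side, a short side: its angle in rad, 0 = flush and snapped shut, about 0.4 to 0.57 = standing up at the start; under 0.06 only when it has snapped. Pressed down near its outer edge it gives way at about 7 to 12 N, snaps past a springy bead and stays down; pressed less, it springs up again.
- press_left (a point): Point on the top face of that section (left), 19 mm out from its hinge line and midway along it, where it is well pressed; it moves with the section. Once shut it lies at y = +80 mm from the box's centre in the box's frame, 72 mm above the box's underside.
- food_box_right (a joint): Rim section on the box's own -y side, a short side: its angle in rad, 0 = flush and snapped shut, about 0.4 to 0.57 = standing up at the start; under 0.06 only when it has snapped. Pressed down near its outer edge it gives way at about 7 to 12 N, snaps past a springy bead and stays down; pressed less, it springs up again.
- press_right (a point): Point on the top face of that section (right), 19 mm out from its hinge line and midway along it, where it is well pressed; it moves with the section. Once shut it lies at y = -80 mm from the box's centre in the box's frame, 72 mm above the box's underside.

How it is judged:
By the outcome, as a careful person would: the job done as asked, in the order asked, and still so for the second after the job is handed in, with the robot touching nothing.
It also fails if it takes over 48 s, if anything falls off the work surface, if the arm or the gripper's body presses on something with over 40 N, if the wrist force passes 120 N, or if a joint passes its speed limit or range.

ROBOT

A 6-joint arm with a two-finger parallel gripper is mounted at the origin on a cart in front of the work surface, level with it; the furniture and walls round the work are solid. World frame = base frame: x ahead of the robot, y to its left, z up, the work surface at z = 0. Lengths are in mm, angles in rad, forces in N, time in s.
With the tool pointing down it reaches from about 300 to 1000 mm from the base axis. Payload 5.1 kg.
Tool frame: the origin (TCP) lies midway between the tips of the shut fingers; the grasp point (between the pads) lies 19 mm behind it; x points along the fingers, y is the direction in which the jaws open and shut, and the axes are right-handed (so a half turn about x gives the same grasp; the last joint's range is limited). The gripper opens to 95 mm and grips with 3 to 60 N. Pads are 20 mm wide; open, the fingers measure 119 mm over their backs; the gripper's body (75 mm by 180 mm) begins 59 mm behind the grasp point.
Start: joints at [-1.306, 0.124, 1.65, -0, 1.367, -0.083], TCP at [221.507, -611.08, 214.656] pointing down, gripper open.
Joint ranges: [-2.61, 2.61], [-1.02, 2.33], [0.03, 2.71], [-1.35, 4.49], [0.32, 2.68], [-2.91, 2.91]. Speed limits (rad/s): [2.57, 2.57, 3.14, 3.14, 3.14, 3.14].

INTERFACE

Orientations are given as a unit quaternion [x, y, z, w].
In Python, from plant import bot, kin, read_camera, calibration, order gives the robot as it stands. The module is installed in compiled form; this text tells all that it offers. Calls block until the motion is done:
- bot.move_pose(position, orientation): joint-space move of the TCP to a pose.
- bot.line_to(position, orientation=None, speed=150): straight line of the TCP; orientation=None keeps the orientation; speed is the mean speed in mm/s.
- bot.movej(angles): joint-space move.
- bot.ungrasp() and bot.close_gripper(strength=None): open the fingers fully, or close them until they stop; strength is the grip in N (None keeps the last).
- bot.hold(seconds).
- kin.solve_ik(position, orientation): joint angles nearest the present ones, or None.
- bot.sense(): the state.
- read_camera(name): name is "scene" or "top" or "wrist"; returns the picture (384x512x3 uint8, red, green, blue); there is no depth.
- calibration(name): a dict with "intrinsics" (3x3 intrinsics, pixels), "extrinsics" (4x4, takes a point from world to camera coordinates); the wrist camera has in their place "tool_from_camera" (4x4, takes a point from camera to tool coordinates, whose origin is the TCP and whose axes are the tool frame's). Camera axes: x right, y up, looking along -z (the intrinsics and any distortion apply to the point x, -y, -z); pixel columns grow to the right and rows downward; lengths in mm; the calibration is good to about 2 mm. A picture is of the moment at which its call begins: read the wrist's pose just before it. calibration takes no time and is no camera call.
A pose or a line that the arm cannot do raises bot.IKError and nothing moves.
- order.finish_job(): hands the job in, once; it reports no verdict.
The state is a dict: "t": time; "joints": joint angles; "dq": joint speeds; "effort": joint torques, N m; "tool_pos": TCP position; "eef_rot": TCP orientation; "wrist_force": force on the tool from outside, world axes, zero at the start; "wrist_torque": the same for the moment, N m; "width": finger opening in mm.
Only numpy, scipy, OpenCV 4.12 (cv2) and the standard library are available. Lean on these libraries where they do the work, as an engineer would, in place of code of your own. Each camera call takes 0.05 s, during which the arm holds its last target. There are 200 camera calls.

## Working session

There is one attempt and no reset: what is moved stays moved. The work goes in short steps, each a Python script; the robot and the scene stay as the last script left them, time stands still between calls to the robot, and variables do not carry over. Pictures are saved under pics/ and viewed, about 8 in all and at most 12, crops included, and the job is handed in when it is done.

```bash
mkdir -p pics; ls
python3 - <<'E'
from plant import bot,read_camera,calibration
import cv2
for n in("scene","top"):
    cv2.imwrite(f"pics/{n}0.png",cv2.resize(read_camera(n)[:,:,::-1],(768,576),interpolation=cv2.INTER_CUBIC)); c=calibration(n); print(c)
print(calibration("wrist")); print(bot.sense())
E
```

```text
pics
{'intrinsics': array([[459.0755821 ,   0.        , 261.3991337 ],
       [  0.        , 459.0755821 , 192.01705265],
       [  0.        ,   0.        ,   1.        ]]), 'extrinsics': array([[ 5.50430810e-01, -8.34880776e-01,  1.14746388e-04,
        -3.94659747e+02],
       [ 6.54263083e-01,  4.31436250e-01,  6.21130083e-01,
        -3.42891162e+02],
       [-5.18619072e-01, -3.41814061e-01,  7.83707475e-01,
        -1.13855056e+03],
       [ 0.00000000e+00,  0.00000000e+00,  0.00000000e+00,
         1.00000000e+00]])}
{'intrinsics': array([[440.36348312,   0.        , 267.33413479],
       [  0.        , 440.36348312, 197.76074809],
       [  0.        ,   0.        ,   1.        ]]), 'extrinsics': array([[-4.36411774e-03, -9.99972459e-01,  6.00304931e-03,
        -1.33591739e+02],
       [ 9.76509868e-01, -2.96831538e-03,  2.15452238e-01,
        -5.40443922e+02],
       [-2.15428485e-01,  6.80229582e-03,  9.76495928e-01,
        -1.27992495e+03],
       [ 0.00000000e+00,  0.00000000e+00,  0.00000000e+00,
         1.00000000e+00]])}
{'intrinsics': array([[297.58197234,   0.  
[... 448 characters left out ...]
0000000e+00,
         1.00000000e+00]])}
{'t': 0.1, 'joints': array([-1.30561292e+00,  1.24473627e-01,  1.65150476e+00, -1.98652587e-06,
        1.36747460e+00, -8.26273258e-02]), 'dq': array([ 0.00126428, -0.00308353, -0.00402953,  0.00076706, -0.00019219,
       -0.00091784]), 'effort': array([-2.25654858e-04, -4.18880081e+01, -3.61096287e+01,  7.75916409e-02,
        4.61555226e-02, -6.53162874e-05]), 'tool_pos': array([ 221.35430465, -610.5520511 ,  213.50743363]), 'eef_rot': array([-0.6963802 , -0.12300579,  0.69650147, -0.12169593]), 'wrist_force': array([-0.55870007,  0.07932123, -0.74644307]), 'wrist_torque': array([-0.01308995, -0.02731243, -0.04307357]), 'width': 95.19349758784907}
```

View pics/top0.png

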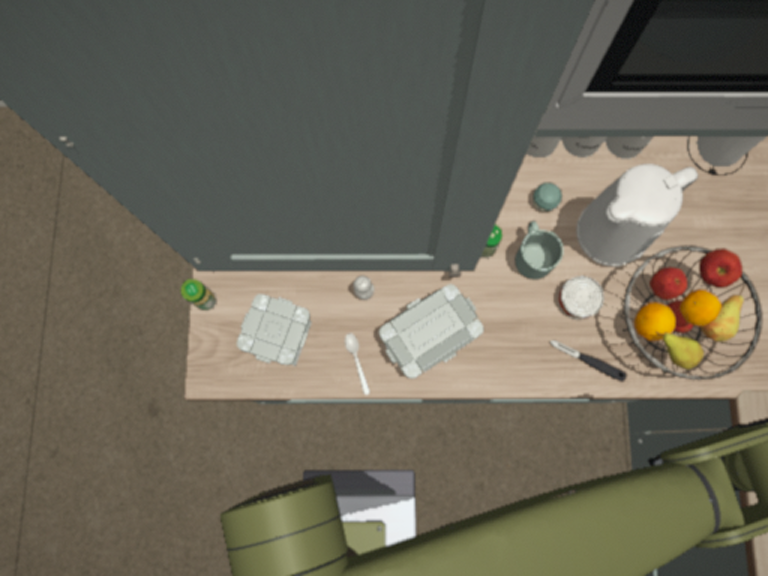

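View pics/scene0.png

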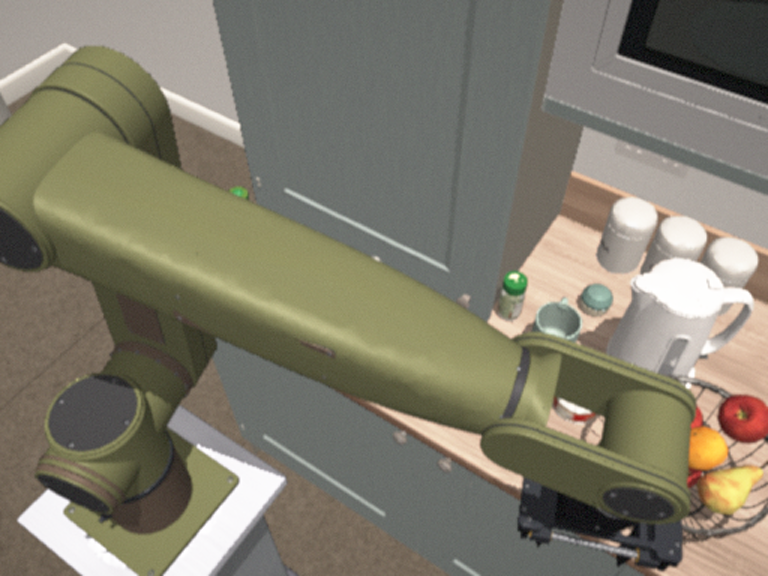

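The top view shows the low box at about (431,331) of the enlarged picture, turned roughly 30°, with a cabinet front close behind it. I'll enlarge it and compute positions.

```bash
cat > h.py <<'E'
import numpy as np, cv2
from plant import bot,kin,read_camera,calibration,order
from scipy.spatial.transform import Rotation as R
def cam(n,st=None):
    c=calibration(n)
    if n!="wrist": return c["intrinsics"],c["extrinsics"]
    T=np.eye(4);T[:3,:3]=R.from_quat(st["eef_rot"]).as_matrix();T[:3,3]=st["tool_pos"]
    return c["intrinsics"],np.linalg.inv(T@c["tool_from_camera"])
def proj(P,K,E):
    p=np.atleast_2d(P)@E[:3,:3].T+E[:3,3]; p=p*[1,-1,-1]
    q=p@K.T; return q[:,:2]/q[:,2:]
def back(uv,z,K,E):
    d=np.linalg.solve(K,[uv[0],uv[1],1.])*[1,-1,-1]; d=E[:3,:3].T@d; o=-E[:3,:3].T@E[:3,3]
    return o+d*(z-o[2])/d[2]
E
python3 - <<'E'
from h import *
im=read_camera("top")[:,:,::-1]
# crop x 215..345, y 165..265 scale 6
cv2.imwrite("pics/c1.png",cv2.resize(im[165:265,215:345],None,fx=6,fy=6,interpolation=cv2.INTER_CUBIC))
K,E=cam("top")
for n,uv,z in [("box",(287,221),72),("cornerL",(250,216),72),("spoon",(238,244),0),("mill",(242,191),90),("tall",(183,220),98),("jarb",(330,158),106),("tin",(388,198),40),("mug",(359,168),91),("cabedge",(315,180),0),("fr edge",(287,266),0)]: print(n,back(uv,z,K,E).round())
E
```

```text
box [ 466. -194.   72.]
cornerL [482. -84.  72.]
spoon [406. -44.   0.]
mill [554. -60.  90.]
tall [466. 111.  98.]
jarb [ 651. -323.  106.]
tin [ 542. -509.   40.]
mug [ 624. -412.   91.]
cabedge [ 611. -289.    0.]
fr edge [ 338. -196.    0.]
```

View pics/c1.png

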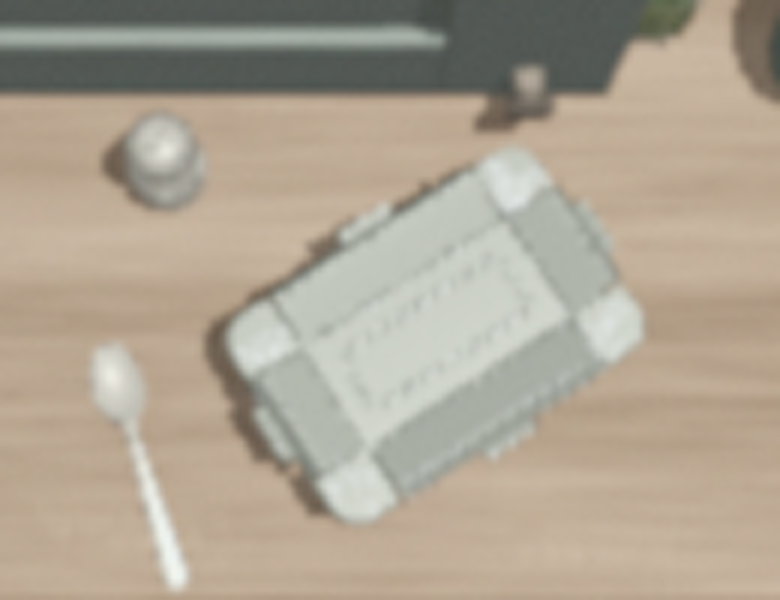

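```bash
cat >> h.py <<'E'
def quat(yaw,flip=0):
    a=yaw+flip*np.pi; x=np.array([0,0,-1.]); y=np.array([-np.sin(a),np.cos(a),0]); return R.from_matrix(np.c_[x,y,np.cross(x,y)]).as_quat()
E
python3 - <<'E'
from h import *
K,E=cam("top")
f=lambda p:back((215+(p[0])/6,165+p[1]/6),72,K,E)[:2]
TL,TR,BR,BL=map(f,[(305,340),(510,218),(572,322),(368,445)])
print(TL,TR,BR,BL,np.linalg.norm(TR-TL),np.linalg.norm(TR-BR)); c=(TL+TR+BR+BL)/4
y=(TL+BL-TR-BR); th=np.arctan2(-y[0],y[1]); print(c,th)
K2,E2=cam("scene")
P1=K@np.diag([1,-1,-1])@E[:3];P2=K2@np.diag([1,-1,-1])@E2[:3]
for a,b in [((316.2,180.5),(330,210)),((303.5,181),(309,200))]:
    X=cv2.triangulatePoints(P1,P2,np.float64(a),np.float64(b)).ravel(); X=X[:3]/X[3]; print("cab",X,proj(X,K,E),proj(X,K2,E2))
s=bot.sense(); print(R.from_quat(s["eef_rot"]).as_matrix().round(2))
for fl in(0,1):
  for z in(300,72): print(fl,z,kin.solve_ik([*c,z],quat(th,fl)))
E
```

```text
[ 464.30540834 -130.72298623] [ 525.84446392 -233.71049292] [ 472.91071127 -263.46632707] [ 411.94459327 -161.51731266] 119.97283815729372 60.72389838603044
[ 468.7512942  -197.35427972] 0.5387791494515841
cab [ 609.25196678 -297.75130437   29.27410497] [[318.75118471 178.14158508]] [[326.74306915 210.85153646]]
cab [ 590.8647947  -246.18619225   64.06308236] [[303.44213242 181.0550382 ]] [[309.07596326 199.97952335]]
[[-0.    0.34 -0.94]
 [ 0.   -0.94 -0.34]
 [-1.   -0.   -0.  ]]
0 300 [-5.04078715e-01 -2.33459584e-01  1.85126076e+00 -4.44089210e-16
  1.52379148e+00 -2.61365419e+00]
0 72 [-5.04078715e-01 -5.40199817e-02  2.08594168e+00 -4.44089210e-16
  1.10967096e+00 -2.61365419e+00]
1 300 [-0.50407871 -0.23345958  1.85126076  0.          1.52379148  0.52793846]
1 72 [-5.04078715e-01 -5.40199817e-02  2.08594168e+00 -4.44089210e-16
  1.10967096e+00  5.27938462e-01]
```

Run:
```python
from h import *
th=0.539
bot.close_gripper(20)
bot.move_pose([468.8,-197.4,240],quat(th,0))
s=bot.sense(); im=read_camera("wrist")
import pickle; pickle.dump((s,im),open("w1.pkl","wb"))
print(s["t"],s["tool_pos"],s["width"],s["wrist_force"])
K,E=cam("wrist",s); c,si=np.cos(th),np.sin(th)
pts={n:proj([468.8+a*c-b*si,-197.4+a*si+b*c,72],K,E)[0].round(1) for n,(a,b) in dict(fl=(-30,61),fr=(-30,-61),bl=(30,61),br=(30,-61)).items()}
print(pts)
cv2.imwrite("pics/w1.png",cv2.resize(im[:,:,::-1],(768,576),interpolation=cv2.INTER_CUBIC))
```

```text
3.8333 [ 468.77403986 -197.74082909  240.0418908 ] 0.0491700120945913 [-0.12314534 -0.34959779 -0.76948483]
{'fl': array([310.8, 150.8]), 'fr': array([203.9, 150.9]), 'bl': array([308.4, 200.9]), 'br': array([206.4, 201. ])}
```

View pics/w1.png

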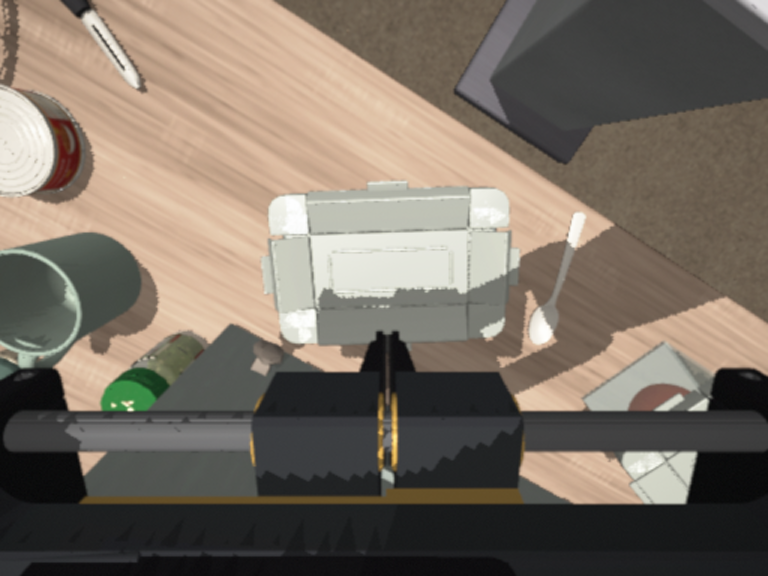

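Wrist view: the box is centred near (390,265), and all four sections are up. Panel corners sit about 7 px lower than predicted; zooming in to refine.

Run:
```python
from h import *
import pickle; s,im=pickle.load(open("w1.pkl","rb"))
cv2.imwrite("pics/w1c.png",cv2.resize(im[115:240,170:350,::-1],None,fx=4.4,fy=4.4,interpolation=cv2.INTER_CUBIC))
```

```text
(no output)
```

View pics/w1c.png

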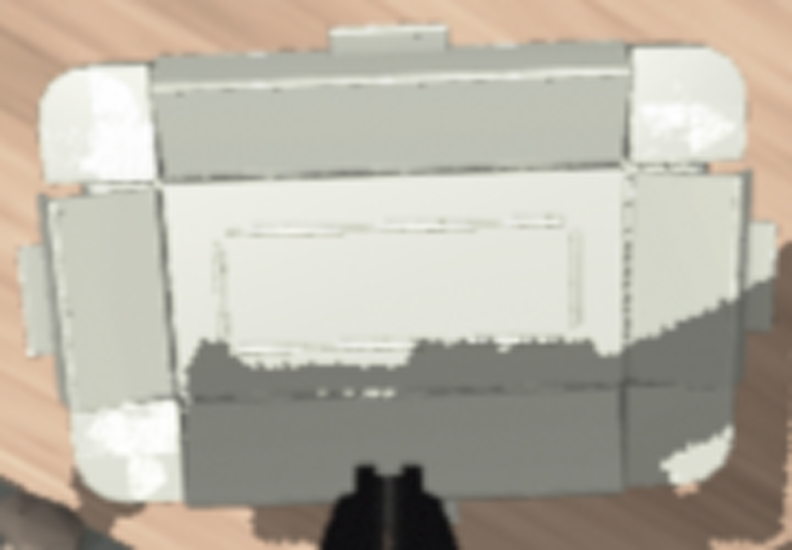

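Run:
```python
from h import *
import pickle; s,im=pickle.load(open("w1.pkl","rb"))
K,E=cam("wrist",s)
print("tcp px",proj(s["tool_pos"],K,E))
P=[back((170+u/4.4,115+v/4.4),72,K,E)[:2] for u,v in [(160,182),(628,166),(624,388),(183,402)]]
fr,fl,bl,br=P; c=sum(P)/4; y=fl+bl-fr-br
print(c,np.arctan2(-y[0],y[1]),[np.linalg.norm(a-b).round(1) for a,b in [(fr,fl),(bl,br),(fr,br),(fl,bl)]])
```

```text
tcp px [[256.80102914 237.20162007]]
[ 470.75302678 -191.89680548] 0.5716854485027096 [np.float64(121.8), np.float64(120.4), np.float64(60.6), np.float64(60.7)]
```

```bash
cat >> h.py <<'E'
TH=0.567; C=np.array([470.3,-193.0])
def pt(a,b): return C+np.array([a*np.cos(TH)-b*np.sin(TH),a*np.sin(TH)+b*np.cos(TH)])
def press(a,b,zmin=69.5,fmax=28):
    q=quat(TH); p=pt(a,b); bot.line_to([*p,112],q,speed=150); f0=bot.sense()["wrist_force"][2]
    bot.line_to([*p,94],speed=60); log=[]; z=94
    while z>zmin:
        z-=2 if z>76 else 1
        bot.line_to([*p,z],speed=35); s=bot.sense(); f=s["wrist_force"]-[0,0,f0]; log.append((z,s["tool_pos"][2].round(1),f.round(1).tolist()))
        if f[2]>fmax and z<76 : break
    bot.hold(.15); print("held",bot.sense()["wrist_force"]); bot.line_to([*p,112],speed=120)
    for l in log: print(*l)
    print("t",bot.sense()["t"])
E
python3 - <<'E'
from h import *
press(-48,0)
E
```

```text
held [-9.40814534  6.92552051 21.54239955]
92 92.1 [-0.4, -0.3, -0.4]
90 89.9 [0.2, -0.4, -0.7]
88 87.8 [-0.5, -0.1, -0.4]
86 85.8 [-0.9, 0.1, -0.1]
84 83.8 [-0.1, -0.4, -0.1]
82 82.3 [0.6, 0.3, 2.0]
80 81.4 [-2.7, 1.1, 7.9]
78 79.7 [-5.5, 0.2, 10.9]
76 77.0 [-5.3, -2.2, 8.2]
75 75.7 [-3.7, -2.0, 5.6]
74 74.2 [-1.1, -1.8, 1.4]
73 72.4 [-0.3, -1.0, -0.6]
72 72.2 [-2.6, 2.2, 5.3]
71 72.1 [-5.1, 3.2, 11.0]
70 72.0 [-6.7, 4.9, 16.1]
69 72.0 [-9.5, 7.2, 20.5]
t 10.0417
```

```bash
sed -i 's/fmax=28/fmax=14/; s/z<76/z<73.5/' h.py
python3 - <<'E'
from h import *
import pickle
press(48,0)
bot.line_to([468.8,-197.4,240],quat(0.539),speed=200)
s=bot.sense(); im=read_camera("wrist"); pickle.dump((s,im),open("w2.pkl","wb")); print(s["tool_pos"])
cv2.imwrite("pics/w2c.png",cv2.resize(im[115:240,170:350,::-1],None,fx=4.4,fy=4.4,interpolation=cv2.INTER_CUBIC))
E
```

```text
held [-7.41995442  3.64937284 15.645028  ]
92 92.1 [-0.3, 0.4, 0.5]
90 89.9 [-1.1, 0.1, 0.3]
88 87.8 [-0.1, 0.2, 0.2]
86 85.8 [1.4, 0.3, 1.1]
84 83.9 [-0.3, -0.4, 0.6]
82 82.4 [0.7, -0.1, 1.5]
80 81.5 [-1.8, 1.7, 7.7]
78 80.0 [-1.4, 3.3, 9.5]
76 77.9 [1.1, 4.0, 7.3]
75 76.8 [2.0, 5.0, 7.3]
74 75.4 [1.9, 1.9, 4.2]
73 72.3 [-0.1, -0.2, 1.6]
72 72.2 [-2.5, 0.8, 6.3]
71 72.1 [-4.1, 2.2, 10.9]
70 72.0 [-7.3, 3.8, 17.0]
t 15.6833
[ 468.2289111  -196.94262208  238.25652305]
```

View pics/w2c.png

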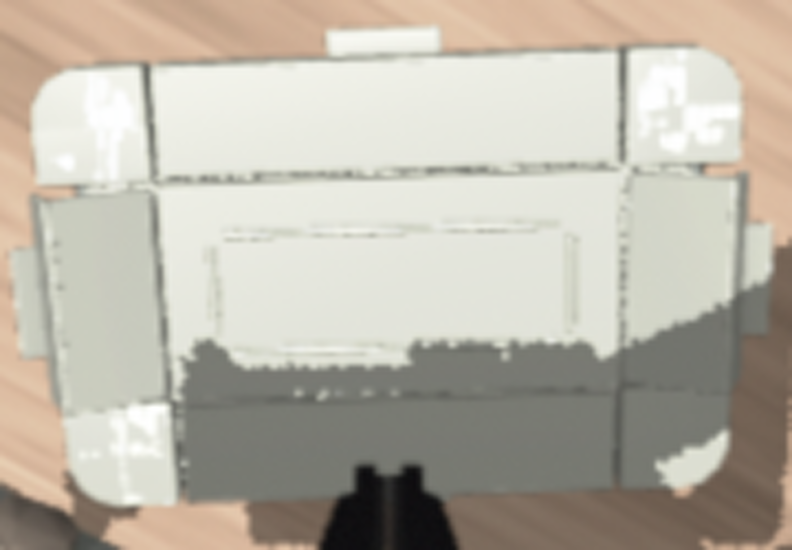

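Front and back sections lie flush with the corners and the box hasn't shifted; left (x≈685) and right (x≈100) are still up.

Run:
```python
from h import *
import pickle
press(0,79); bot.line_to([*C,125],speed=150); press(0,-79)
bot.line_to([468.8,-197.4,240],quat(0.539),speed=200)
s=bot.sense(); im=read_camera("wrist"); pickle.dump((s,im),open("w3.pkl","wb")); print(s["tool_pos"],s["t"])
cv2.imwrite("pics/w3c.png",cv2.resize(im[115:240,170:350,::-1],None,fx=4.4,fy=4.4,interpolation=cv2.INTER_CUBIC))
```

```text
held [-7.42196609  3.4349491  16.29849102]
92 92.1 [-0.5, -0.6, 1.0]
90 89.9 [1.0, -0.2, 0.9]
88 87.8 [-0.6, -0.3, 0.7]
86 85.8 [0.6, 0.8, 0.7]
84 83.8 [0.0, -0.1, 0.2]
82 81.8 [0.9, 0.9, 1.5]
80 80.6 [-0.9, 1.6, 4.9]
78 79.6 [-2.5, 1.7, 10.5]
76 77.9 [-2.2, 2.5, 11.3]
75 76.7 [-1.6, 2.8, 11.0]
74 74.9 [-1.0, 2.9, 6.6]
73 72.8 [0.1, -0.5, 0.3]
72 72.2 [-1.8, 0.6, 4.5]
71 72.1 [-4.6, 1.7, 10.9]
70 72.0 [-7.6, 3.0, 17.3]
t 22.5917
held [-5.79354384  2.07268272 17.37590785]
92 92.1 [0.8, 0.5, 0.2]
90 89.9 [0.6, -0.5, -0.1]
88 87.8 [1.0, -1.2, 0.7]
86 85.8 [-0.3, 1.2, -0.5]
84 83.8 [-0.0, -0.4, -0.0]
82 81.8 [0.4, -0.5, 0.2]
80 80.3 [0.1, 0.4, 1.6]
78 79.5 [-1.4, 0.2, 7.7]
76 78.2 [-2.4, -0.0, 9.5]
75 77.3 [-2.0, -1.5, 8.6]
74 76.3 [-0.9, -1.7, 8.4]
73 75.0 [-0.6, -3.0, 5.6]
72 72.2 [1.3, -2.6, 6.8]
71 72.2 [-2.1, -0.9, 8.7]
70 72.1 [-4.2, 2.0, 13.2]
69 72.0 [-6.1, 3.2, 17.8]
t 29.0667
[ 468.30034967 -197.27649612  238.33167029] 29.9583
```

View pics/w3c.png

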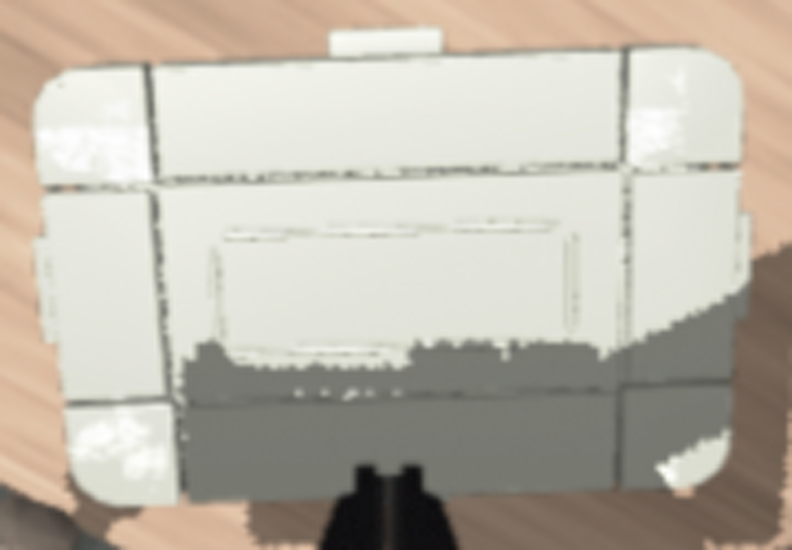

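All four sections lie flush with the corners, the box is in place, and the arm is clear at z = 238. Handing in.

```bash
python3 -c "
from h import *
order.finish_job()"
```

```text
the job is handed in; nothing more can be done
```

I pressed all four rim sections (front, back, left, right) down with the shut fingertips. I handed the job in at about 30 s on the robot's clock, out of the 48 s allowed.

- **Clicks:** Each section gave way at about 9.5 to 11 N. The force then dropped as it snapped, and the fingertips came to rest on a firm surface at 72 mm, the height of a closed lid. The hardest press was about 22 N.
- **Last wrist picture:** All four sections lay flush with the corner pieces. The box was in the same place as in the picture before the short sides were pressed, to within about a millimetre, and nothing was touching it.
- **Disagreement:** The top and wrist cameras put the box about 6 mm apart, mostly along its long side. I relied mainly on the wrist estimate, and the presses landed where expected.
- **Not checked:** I took no last picture of the whole worktop, so I did not check the other items again. The fingers only came below 100 mm over the box.

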